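# Fit the strap die to the clay extruder's mouth

## Robot

A 6-joint arm with a two-finger parallel gripper is mounted at the origin on a cart in front of the work surface, level with it; the furniture and walls round the work are solid. World frame = base frame: x ahead of the robot, y to its left, z up, the work surface at z = 0. Lengths are in m, angles in degrees, forces in N, time in s.
With the tool pointing down it reaches from about 0.3 to 0.75 m from the base axis. Payload 8.5 kg.
Tool frame: the origin (TCP) lies on the mounting face of the last link; the fingertips stand 173 mm ahead of it and the grasp point (between the pads) lies 155 mm ahead of it (env.tips_ahead is the distance from the TCP to the fingertips, in m); x points along the fingers, z is the direction in which the jaws open and shut, and the axes are right-handed (so a half turn about x gives the same grasp; the last joint's range is limited). The gripper opens to 85 mm and grips with 20 to 120 N. Pads are 22 mm wide; open, the fingers measure 114 mm over their backs; the gripper's body (76 mm by 85 mm) begins 54 mm behind the grasp point. The pads swing forward as they close: fully open they stand 13 mm farther back than shut.
Start: joints at [-85.674, 21.807, 74.336, -0, 83.858, -12.336], TCP at [0.158, -0.527, 0.405] pointing down, gripper open.
Joint ranges: [-178.18, 178.18], [-50.72, 133.34], [12.68, 142.11], [-81.47, 261.47], [9.98, 163.14], [-165.26, 165.26]. Speed limits (degrees/s): [136.94, 136.94, 180, 180, 180, 180].

## Interface

Orientations are given as a 3x3 rotation matrix whose columns are the frame's x, y, z axes.
In Python, from rig import env, optics gives the robot as it stands.
- The arm moves only by the shell command python3 -m inch 'ROWS' [FORCE]. ROWS is JSON, a list of rows, each a list of 3 entries, a list of its own where there are three numbers: the closure, from -1 (fully open) to 1 (shut), then the shift along the tool's x, y, z in units of 30 mm (1.0 is 30 mm), then the turn about the tool's x in units of 5 degrees (1.0 is 5 degrees). In form: [[hand, [x, y, z], yaw], ...]. A call has exactly 8 rows; each row shifts and turns the commanded pose from where the row before left it, along the tool's axes as they then stand; what a row does not reach is not made up. A row lasts 1/12 s, in which the tool goes at most 41.7 mm and 7.16 degrees, less where a joint would pass 70% of its speed; a pose out of reach is approached as far as the arm can. A call is refused whole if a number of a shift passes 1 or a number of a turn 1, either way. A call with a gripper value outside its range is refused whole. The fingers move at their own pace and stop on an object; FORCE is the grip in N (left out, the last holds). Time passes only in rows, so rows that do not move let the fingers close, or fill a call up. It gives the time, the measured TCP pose, the force and the opening at its end, in the units of the state.
- env.observe(): the state, without advancing time (a new reading comes with each control period).
- optics.get_image(name): name is "side" or "top" or "wrist"; returns the picture (420x560x3 uint8, red, green, blue); there is no depth.
- optics.camera_params(name): a dict with "fx", "fy", "cx", "cy" (pixels), "xyz" and "rotation" of the camera in the world. Camera axes: x right, y down, z forward; pixel columns grow to the right and rows downward; lengths in m; the calibration is good to about 2 mm. A picture is of the moment at which its call begins: read the wrist's pose just before it. camera_params takes no time and is no camera call; for the wrist camera it gives the pose at the moment of the call.
- env.close_job(): hands the job in, once; it reports no verdict.
The state is a dict: "time_s": time; "q": joint angles; "qvel": joint speeds; "joint_efforts": joint torques, N m; "position": TCP position; "tool_rot": TCP orientation; "ft_force": force on the tool from outside, world axes, zero at the start; "wrist_torque": the same for the moment, N m; "grip_width": finger opening in m.
Only numpy, scipy, OpenCV 4.12 (cv2) and the standard library are available. Lean on these libraries where they do the work, as an engineer would, in place of code of your own. Each camera call takes 0.05 s, during which the arm holds its last target.

## Task

Take the steel die with the single long slot from the two drying strips and fit it to the upturned mouth of the clay extruder: let its two ears down into the slots of the sprung bracket, then press it down past the spring clips, one end after the other, until it lies flat on its seat with both clips sprung back over the ears. Do it by feel and never force it (no more than 40 N between die and bracket), and leave the other two dies where they lie.

Things in the scene. Friction and masses are not known exactly. Their poses are not given: they have to be found in the camera images.
- strap_die: The die to fit: loose flat steel plate, 0.16 kg, body 50 mm (x) by 86 mm (y), 8 mm thick, with an ear 24 mm wide (x) and 17 mm long (y) at each end: 120 mm long over the ears. One through slot 8 by 26 mm runs lengthwise in the middle. Origin: centre of the underside, z up; alike turned half round. Lies with its ears on the strips, underside 11 mm above the table, its 50 mm width free to grip.
- round_die: Another steel die of the same outline, size and axes with one round hole 22 mm across; it lies on the strips and must stay there.
- coil_die: Another steel die of the same outline, size and axes with four round holes 8 mm across; it lies on the strips and must stay there.
- strip_near: Wooden strip, 22 mm (x) by 355 mm (y), 11 mm high, fixed; with its twin 100 mm farther along its x it carries the ears of the three dies, which lie side by side about 115 mm apart along its y, in any order. Origin: centre of the underside.
- extruder_mouth: Upturned end of a clay extruder, fixed: plywood base 150 (x) by 190 mm (y), 18 mm thick, barrel end on it, and above that, along y, an aluminium bracket: a seat bar 44 mm wide with a slotted cheek at each end. The cheeks stand 90 mm apart, their tops 95 mm above the table; beside the bar it is free down to 52 mm above the table. Origin: centre of the base's underside; z up.
- seat (a point): Middle of the bracket's seat bar, 72 mm above the table at rest, y from slot to slot. The seated die's origin lies here (3 mm play), its y along this y, either way round. The bracket rides on lift springs: it sinks 1 mm for each 4 N, at most 6 mm, then is hard. A rubber seal ring 33 mm across stands 2.5 mm proud of the seat and pushes the die up, with 16 N when flush.
- slot_left (a point): Top middle of the upright slot in the bracket's +y cheek, 22 mm above the seat, 51.5 mm from its middle. The slot is 28 mm wide (x), chamfered, open at the top and towards the middle; its outer wall is 67 mm from the seat's middle. A leaf spring on its +x wall nudges the ear towards the -x wall with about 1 N.
- slot_right (a point): The same for the -y cheek: top middle of its slot, 22 mm above the seat; same size, its leaf spring on the +x wall too.
- end_clip_left (a joint): Spring clip in the outer end of the +y slot, m pushed outward (0 at rest). Its nib stands 3 mm over the ear, with a ramp above: a die let down rests on both ramps, underside some 17 mm above the seat. To bring an end home press the die's top 30 mm from the middle; about 12 to 20 N, varying. The nib springs over the ear within 0.6 mm of the seat and holds it; both ends at once take more.
- end_clip_right (a joint): The same spring clip in the outer end of the -y slot: m pushed outward, 0 at rest, about 0.003 while the ear passes.
Things that resemble listed ones, but are neither listed nor needed, are in the scene too. What is shaped like the strap_die but black or green is not meant.

How it is judged:
By the outcome, as a careful person would: the job done as asked, in the order asked, and still so for the second after the job is handed in, with the robot touching nothing.
It also fails if it takes over 64 s, if anything falls off the work surface, if the arm or the gripper's body presses on something with over 40 N, if the wrist force passes 120 N, or if a joint passes its speed limit or range.

## Working session

There is one attempt and no reset: what is moved stays moved. The work goes in short steps, Python scripts to look and compute and a shell command to move; the robot and the scene stay as the last step left them, time stands still between calls to the robot, and variables do not carry over. Pictures are saved under pics/ and viewed, and the job is handed in when it is done.

```bash
ls; mkdir -p pics; python3 - <<'E'
from rig import env, optics
import cv2
s=env.observe(); print(s)
for n in("top","side","wrist"):
    p=optics.camera_params(n); print(n,p)
    cv2.imwrite(f"pics/{n}0.png",optics.get_image(n)[:,:,::-1])
E
```

```text
pics
{'time_s': 0.0, 'q': array([-8.56752719e+01,  2.18423753e+01,  7.43841525e+01, -9.85456193e-04,
        8.38561425e+01, -1.23364095e+01]), 'qvel': array([-0.00314346,  0.03745832,  0.09107315, -0.05480679, -0.02059315,
        0.04812279]), 'joint_efforts': array([ 5.19797177e-04, -4.48466599e+01, -2.31278729e+01, -1.79306971e-04,
        4.75742723e-03,  2.41099855e-05]), 'position': array([ 0.15767892, -0.52687809,  0.40410214]), 'tool_rot': array([[-1.25857482e-04,  9.58016671e-01,  2.86712472e-01],
       [ 1.43747200e-03,  2.86712352e-01, -9.58015637e-01],
       [-9.99998959e-01,  2.91567714e-04, -1.41320703e-03]]), 'ft_force': array([-1.04552196,  0.26498607, -0.01440776]), 'wrist_torque': array([ 0.01722545, -0.02485534,  0.02983346]), 'grip_width': 0.08541669501181696}
top {'fx': 468.3053937178924, 'fy': 468.3053937178924, 'cx': 267.265115785992, 'cy': 213.24526193812122, 'xyz': array([0.33796178, 0.1444737 , 1.44129957]), 'rotation': array([[-7.83383988e-04, -9.96826947e-01,  7.95953757e-02],
       [-9.99962967e-01,  9.87045948e-05, -8.60556999e-03],
       [ 8.57040763e-03, -7.95991695e-02, -9.96790108e-01]])}
side {'fx': 407.8920140185818, 'fy': 407.8920140185818, 'cx': 280.2038364239718, 'cy': 219.10665515639175, 'xyz': array([-0.17605884,  1.04202098,  0.75893249]), 'rotation': array([[-0.82259501, -0.305038  ,  0.47988464],
       [-0.56855242,  0.42748815, -0.70285278],
       [ 0.00925181, -0.85100276, -0.52507971]])}
wrist {'fx': 296.87878137570993, 'fy': 296.87878137570993, 'cx': 281.0642816634402, 'cy': 207.5417279836165, 'xyz': array([ 0.23375192, -0.50401128,  0.37275824]), 'rotation': array([[ 0.28753895, -0.91018387, -0.29813869],
       [-0.95776696, -0.27388608, -0.08757203],
       [-0.00194939,  0.31072776, -0.95049695]])}
```

View pics/top0.png

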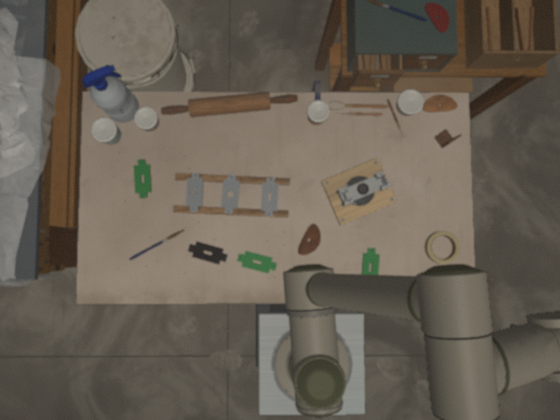

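View pics/side0.png

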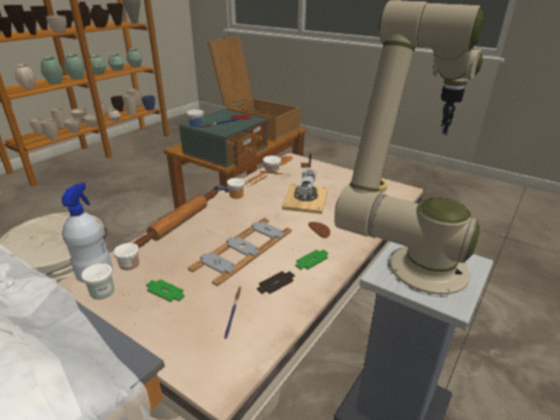

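View pics/wrist0.png

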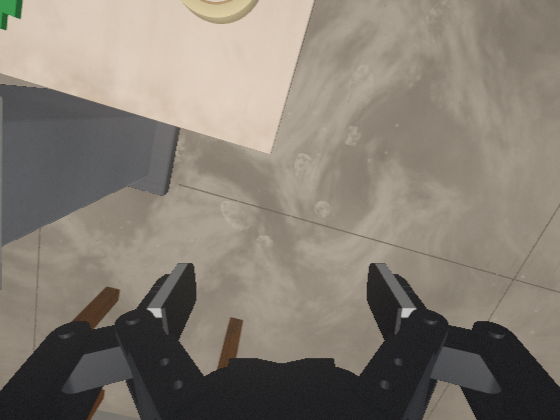

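Top view: the strips run from x≈175 to 290 px with dies at about (195,193), (231,195) and (270,197). The extruder is at about (360,190). I'll enlarge both.

```bash
python3 - <<'E'
import cv2
im=cv2.imread("pics/top0.png")
a=cv2.resize(im[160:230,165:300],None,fx=5.9,fy=5.9,interpolation=cv2.INTER_CUBIC)
cv2.imwrite("pics/c1.png",a)
a=cv2.resize(im[150:230,310:410],None,fx=7,fy=7,interpolation=cv2.INTER_CUBIC)
cv2.imwrite("pics/c2.png",a)
E
```

```text
(no output)
```

View pics/c1.png

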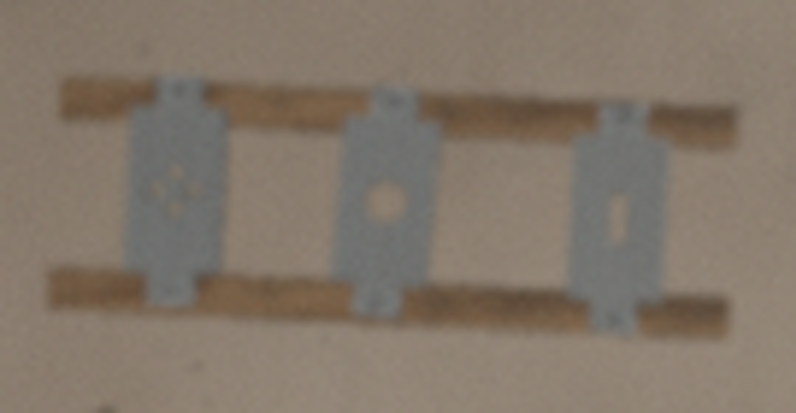

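View pics/c2.png

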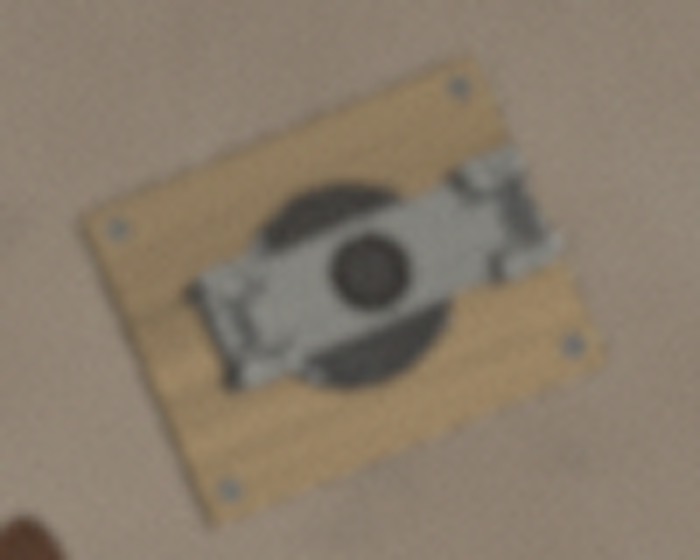

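The strap die is the rightmost one, at about (269,197) px. I'll measure the die and the bracket from the top view.

```bash
cat > h.py <<'E'
from rig import env, optics
import numpy as np, cv2
def ray(p,uv,z):
    d=p['rotation']@np.array([(uv[0]-p['cx'])/p['fx'],(uv[1]-p['cy'])/p['fy'],1.]);o=np.array(p['xyz'])
    return o+d*(z-o[2])/d[2]
def proj(p,X):
    c=p['rotation'].T@(np.array(X)-p['xyz']); return np.array([p['cx']+p['fx']*c[0]/c[2],p['cy']+p['fy']*c[1]/c[2]])
def rect(cnt,p,z):
    w=np.array([ray(p,q[0].astype(float),z)[:2] for q in cnt],np.float32)*1000
    return cv2.minAreaRect(w)
def st():
    s=env.observe();print('t',round(s['time_s'],2),'pos',np.round(s['position'],4),'F',np.round(s['ft_force'],1),'T',np.round(s['wrist_torque'],2),'w',round(s['grip_width'],4),'zax',np.round(s['tool_rot'][:,2],4),'q6',np.round(s['q'][5],1));return s
E
python3 - <<'E'
from h import *
print(env.tips_ahead)
im=cv2.imread("pics/top0.png"); p=optics.camera_params("top")
hsv=cv2.cvtColor(im,cv2.COLOR_BGR2HSV)
print(hsv[200,262:278],hsv[205,245],hsv[197,360],hsv[175,345])
m=((hsv[...,0]>60)&(hsv[...,0]<130)&(hsv[...,1]>8)).astype(np.uint8)
m[:160]=0;m[230:]=0
m=cv2.morphologyEx(m,cv2.MORPH_OPEN,np.ones((3,3)))
for c in cv2.findContours(m,cv2.RETR_EXTERNAL,cv2.CHAIN_APPROX_NONE)[0]:
    if cv2.contourArea(c)>150 : print(cv2.contourArea(c),cv2.boundingRect(c),rect(c,p,.019))
# plywood
w=((hsv[...,0]>12)&(hsv[...,0]<24)&(hsv[...,1]>85)).astype(np.uint8)
w[:150]=0;w[232:]=0;w[:,:315]=0;w[:,400:]=0
w=cv2.morphologyEx(w,cv2.MORPH_CLOSE,np.ones((9,9)))
for c in cv2.findContours(w,cv2.RETR_EXTERNAL,cv2.CHAIN_APPROX_NONE)[0]:
    if cv2.contourArea(c)>300: print('ply',rect(c,p,.018))
cv2.imwrite("pics/m.png",cv2.resize(np.hstack([m[150:232,160:300],w[150:232,310:405]])*255,None,fx=3,fy=3))
E
```

```text
0.1734
[[ 24  11 116]
 [ 60   9 119]
 [ 40   7 117]
 [ 45   4 117]
 [ 50   7 116]
 [ 21  15 120]
 [ 16  26 127]
 [ 15  38 134]
 [ 16  34 128]
 [ 19  17 119]
 [ 40   7 116]
 [ 40   7 116]
 [ 45   4 115]
 [ 38   9 114]
 [ 30   9 116]
 [ 19  22 126]] [ 17  50 144] [ 25  13 119] [ 17  84 142]
368.0 (135, 161, 15, 36) ((558.620849609375, 514.81298828125), (108.84810638427734, 41.949790954589844), 5.001328468322754)
ply ((519.6394653320312, -147.1256866455078), (142.5838623046875, 184.20339965820312), 22.71291732788086)
```

View pics/m.png

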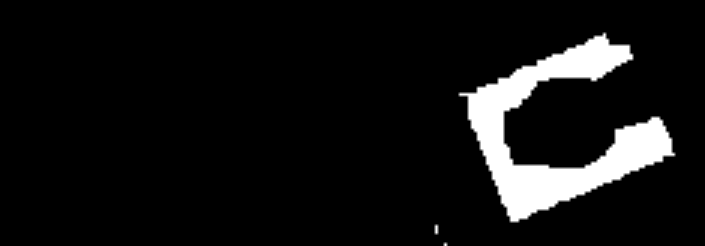

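```bash
python3 - <<'E'
from h import *
im=cv2.imread("pics/top0.png"); p=optics.camera_params("top")
hsv=cv2.cvtColor(cv2.GaussianBlur(im,(3,3),0),cv2.COLOR_BGR2HSV)
m=((hsv[...,1]<28)&(hsv[...,2]>60)).astype(np.uint8)
m[:165]=0;m[225:]=0
for c in cv2.findContours(m,cv2.RETR_EXTERNAL,cv2.CHAIN_APPROX_NONE)[0]:
    x=cv2.boundingRect(c)
    if cv2.contourArea(c)>150 and 165<x[0]<400: print(cv2.contourArea(c),x,rect(c,p,.019),rect(c,p,.08))
cv2.imwrite("pics/m2.png",cv2.resize(m[150:232,160:405]*255,None,fx=3,fy=3))
for z in(.018,.095): print(ray(p,(310+370/7,150+272/7),z))
s=st();print(env.observe()['tool_rot'])
E
```

```text
461.5 (261, 178, 17, 39) ((501.5406188964844, 126.82533264160156), (48.84050750732422, 116.83163452148438), 89.86029815673828) ((494.52496337890625, 127.58223724365234), (46.74580764770508, 111.82087707519531), 89.86027526855469)
465.0 (221, 175, 18, 39) ((511.3045349121094, 246.22093200683594), (49.24539566040039, 117.41709899902344), 84.72454071044922) ((503.8702697753906, 241.85714721679688), (47.13332748413086, 112.38138580322266), 84.7245101928711)
465.5 (186, 173, 17, 38) ((518.359130859375, 355.8986511230469), (113.9141616821289, 48.77853012084961), 0.5899345278739929) ((510.6221618652344, 346.83099365234375), (109.02857971191406, 46.68649673461914), 0.5899861454963684)
860.0 (338, 172, 52, 33) ((527.1053466796875, -164.4396209716797), (77.99492645263672, 153.78163146972656), 21.878015518188477) ((518.9932861328125, -151.19082641601562), (74.64987182617188, 147.1862030029297), 21.87802505493164)
[ 0.5266265  -0.16108169  0.018     ]
[ 0.5164198  -0.14455125  0.095     ]
t 0.15 pos [ 0.1577 -0.5269  0.4043] F [-0.7  0.2  0.2] T [ 0.   -0.   -0.04] w 0.0854 zax [ 0.2867 -0.958  -0.001 ] q6 -12.3
[[-5.98964947e-05  9.58014018e-01  2.86721358e-01]
 [ 1.02590181e-03  2.86721267e-01 -9.58013498e-01]
 [-9.99999472e-01  2.36766310e-04 -1.00000192e-03]]
```

View pics/m2.png

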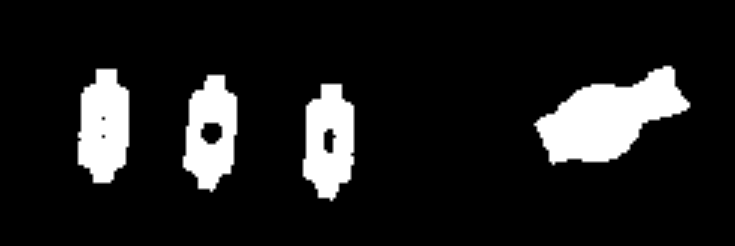

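```bash
python3 -m inch '[[-1,[0,0,0],0.83],[-1,[0,0,0],0.84],[-1,[0,0,0],0.83],[-1,[0,0,0],0.83],[-1,[0,0.5,-1],0],[-1,[0,0.5,-1],0],[-1,[0,0.5,-1],0],[-1,[0,0.5,-1],0]]' 40; python3 -m inch '[[-1,[0,0.5,-1],0],[-1,[0,0.5,-1],0],[-1,[0,0.5,-1],0],[-1,[0,0.5,-1],0],[-1,[0,0.5,-1],0],[-1,[0,0.5,-1],0],[-1,[0,0.5,-1],0],[-1,[0,0.5,-1],0]]'; python3 -m inch '[[-1,[0.2,0.5,-1],0],[-1,[0.2,0.5,-1],0],[-1,[0.3,0.5,-1],0],[-1,[0.4,0.5,-1],0],[-1,[0.4,0.5,-1],0],[-1,[0.4,0.5,-1],0],[-1,[0.4,0.5,-1],0],[-1,[0.4,0.5,-1],0]]'
```

```text
time_s: 0.82
position: [0.218, -0.4055, 0.4044]
tool_rot: [[-0.0, 1.0, -0.0], [0.001, -0.0, -1.0], [-1.0, -0.0, -0.001]]
ft_force: [1.4, 0.1, 0.3]
grip_width: 0.0857
time_s: 1.48
position: [0.3379, -0.1652, 0.4047]
tool_rot: [[0.0, 1.0, -0.0], [-0.0, -0.0, -1.0], [-1.0, 0.0, 0.0]]
ft_force: [0.7, -1.1, 0.1]
grip_width: 0.0853
time_s: 2.15
position: [0.4579, 0.075, 0.323]
tool_rot: [[-0.0, 1.0, 0.0], [-0.0, 0.0, -1.0], [-1.0, -0.0, 0.0]]
ft_force: [0.7, 0.0, -0.0]
grip_width: 0.0856
```

Moves track very accurately. I need +44 mm in x, +52 mm in y and −23 mm in z.

```bash
python3 -m inch '[[-1,[0.3,0.5,-0.6],0],[-1,[0.3,0.5,-0.6],0],[-1,[0.1,0.46,-0.53],0],[-1,[0,0,0],0],[-1,[0,0,0],0],[-1,[0,0,0],0],[-1,[0,0,0],0],[-1,[0,0,0],0]]'; python3 - <<'E'
from h import *
st();p=optics.camera_params("wrist");im=optics.get_image("wrist")[:,:,::-1]
cv2.imwrite("pics/w1.png",im)
import pickle;pickle.dump(p,open("w1.pkl","wb"))
E
```

```text
time_s: 2.82
position: [0.501, 0.1244, 0.3031]
tool_rot: [[0.0, 1.0, -0.001], [-0.0, -0.001, -1.0], [-1.0, 0.0, 0.0]]
ft_force: [-0.3, 0.2, -0.1]
grip_width: 0.0855
t 2.82 pos [0.501  0.1244 0.3031] F [-0.3  0.2 -0.1] T [-0.02  0.04  0.01] w 0.0855 zax [-8.e-04 -1.e+00  1.e-04] q6 90.8
```

View pics/w1.png

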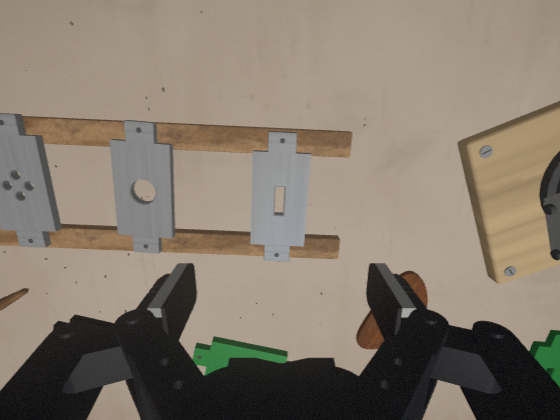

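The wrist picture shows the strap die (single slot) at about (279,198), with the round die to its left at (145,190). I'll measure the strap die's outline and slot.

```bash
python3 - <<'E'
from h import *
import pickle
p=pickle.load(open("w1.pkl","rb"));im=cv2.imread("pics/w1.png")
hsv=cv2.cvtColor(cv2.GaussianBlur(im,(3,3),0),cv2.COLOR_BGR2HSV)
m=((hsv[...,0]>90)&(hsv[...,0]<130)&(hsv[...,1]>25)&(hsv[...,2]>90)).astype(np.uint8)
m[:, :230]=0;m[:,340:]=0;m[264:]=0;m[:110]=0
cs=cv2.findContours(m,cv2.RETR_CCOMP,cv2.CHAIN_APPROX_NONE)[0]
for c in cs:
    if cv2.contourArea(c)>100: print(cv2.contourArea(c),cv2.boundingRect(c),rect(c,p,.019))
# width rows: mid line fits of body sides
L=[];R=[]
for r in range(165,236,3):
    x=np.where(m[r])[0]
    L.append(ray(p,(x.min()-.5,r),.019)[:2]);R.append(ray(p,(x.max()+.5,r),.019)[:2])
L=np.array(L)*1e3;R=np.array(R)*1e3
for E in(L,R):
    k=np.polyfit(E[:,0],E[:,1],1);print('edge y at x=501',np.polyval(k,501),'deg',np.degrees(np.arctan(k[0])))
E
```

```text
Traceback (most recent call last):
ValueError: zero-size array to reduction operation minimum which has no identity
```

```bash
python3 - <<'E'
from h import *
import pickle
p=pickle.load(open("w1.pkl","rb"));im=cv2.imread("pics/w1.png")
hsv=cv2.cvtColor(cv2.GaussianBlur(im,(3,3),0),cv2.COLOR_BGR2HSV)
print(hsv[200,[262,295,279,320]],hsv[150,[340]])
m=((hsv[...,0]>30)&(hsv[...,0]<150)).astype(np.uint8)
m[:, :230]=0;m[:,340:]=0;m[264:]=0;m[:110]=0
m=cv2.morphologyEx(m,cv2.MORPH_OPEN,np.ones((3,3)))
cv2.imwrite("pics/m3.png",cv2.resize(m[110:270,230:340]*255,None,fx=3,fy=3))
cs=cv2.findContours(m,cv2.RETR_CCOMP,cv2.CHAIN_APPROX_NONE)[0]
for c in cs:
    if cv2.contourArea(c)>100: print(cv2.contourArea(c),cv2.boundingRect(c),rect(c,p,.019))
L=[];R=[]
for r in range(165,236,3):
    x=np.where(m[r])[0]
    if len(x)<5: continue
    L.append(ray(p,(x.min()-.5,r),.019)[:2]);R.append(ray(p,(x.max()+.5,r),.019)[:2])
L=np.array(L)*1e3;R=np.array(R)*1e3
for E in(L,R):
    k=np.polyfit(E[:,0],E[:,1],1);print('edge y at x=501',np.polyval(k,501),'deg',np.degrees(np.arctan(k[0])))
E
```

```text
[[ 75   3 155]
 [102   8 155]
 [ 16  43 174]
 [ 15  41 173]] [[ 16 104 150]]
4719.5 (251, 152, 57, 109) ((496.1204833984375, 126.70329284667969), (48.3997802734375, 101.50603485107422), 86.94779205322266)
361.5 (272, 185, 15, 31) ((504.60784912109375, 126.39470672607422), (12.105257987976074, 28.321273803710938), 86.366455078125)
edge y at x=501 149.90055233324279 deg -5.750312654822188
edge y at x=501 102.52276830766385 deg -1.81852388949338
```

View pics/m3.png

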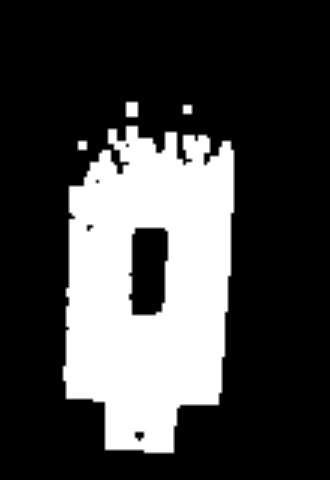

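```bash
python3 - <<'E'
from h import *
import pickle
p=pickle.load(open("w1.pkl","rb"));im=cv2.imread("pics/w1.png")
hsv=cv2.cvtColor(cv2.GaussianBlur(im,(3,3),0),cv2.COLOR_BGR2HSV)
m=((hsv[...,1]<25)&(hsv[...,2]>80)).astype(np.uint8)
m[:, :230]=0;m[:,340:]=0;m[264:]=0;m[:110]=0
m=cv2.morphologyEx(m,cv2.MORPH_OPEN,np.ones((3,3)))
cs=cv2.findContours(m,cv2.RETR_CCOMP,cv2.CHAIN_APPROX_NONE)[0]
for c in cs:
    if cv2.contourArea(c)>100: print(cv2.contourArea(c),cv2.boundingRect(c),rect(c,p,.019))
L=[];R=[]
for r in range(165,236,3):
    x=np.where(m[r])[0]
    L.append(ray(p,(x.min()-.5,r),.019)[:2]);R.append(ray(p,(x.max()+.5,r),.019)[:2])
L=np.array(L)*1e3;R=np.array(R)*1e3
for E in(L,R):
    k=np.polyfit(E[:,0],E[:,1],1);print('edge y at x=501',np.polyval(k,501),'deg',np.degrees(np.arctan(k[0])))
E
```

```text
5991.0 (250, 132, 61, 130) ((503.96771240234375, 126.12757873535156), (50.37501525878906, 119.1358642578125), 86.78575134277344)
265.0 (273, 186, 13, 28) ((505.13189697265625, 126.26590728759766), (9.831674575805664, 25.288803100585938), 87.05492401123047)
edge y at x=501 151.47586235850122 deg -3.1001421115009204
edge y at x=501 101.32299109428645 deg -2.5842467344115985
```

Die centre is (504.2,126.2) mm, with the long axis at −3°. The measured size is 50×119, which matches. Descending to grip.

```bash
python3 -m inch '[[-1,[0,0.107,-0.06],0],[-1,[0.3,0,0],0.6],[-1,[0.8,0,0],0],[-1,[0.9,0,0],0],[-1,[0.9,0,0],0],[-1,[0.8,0,0],0],[-1,[0.3,0,0],0],[-1,[0.2,0,0],0]]'; python3 -m inch '[[0,[0,0,0],0],[0.3,[0,0,0],0],[1,[0,0,0],0],[1,[0,0,0],0],[1,[0,0,0],0],[1,[0,0,0],0],[1,[0,0,0],0],[1,[0,0,0],0]]' 40; python3 - <<'E'
from h import *
st()
cv2.imwrite("pics/w2.png",optics.get_image("wrist")[:,:,::-1])
E
```

```text
time_s: 3.53
position: [0.5046, 0.1268, 0.1758]
tool_rot: [[-0.002, 0.999, -0.052], [-0.0, -0.052, -0.999], [-1.0, -0.002, 0.0]]
ft_force: [0.2, -0.2, 1.1]
grip_width: 0.0853
time_s: 4.2
position: [0.5049, 0.1269, 0.1781]
tool_rot: [[0.003, 0.999, -0.052], [0.0, -0.052, -0.999], [-1.0, 0.003, -0.0]]
ft_force: [-2.0, 0.0, 6.8]
grip_width: 0.0486
t 4.2 pos [0.5049 0.1269 0.1781] F [-2.   0.   6.8] T [-0.04  0.09 -0.01] w 0.0486 zax [-5.210e-02 -9.986e-01 -2.000e-04] q6 94.1
```

View pics/w2.png

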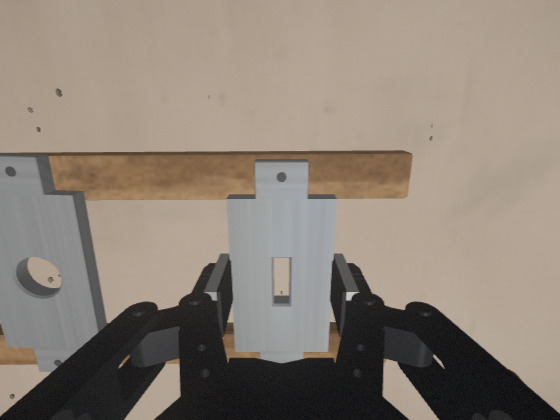

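Gripped, width 48.6 mm. The 6.8 N is probably the pads swinging forward as they close. Next I lift.

```bash
python3 -m inch '[[1,[-0.2,0,0],0],[1,[-0.4,0,0],0],[1,[-0.8,0,0],0],[1,[-1,0,0],0],[1,[-1,0,0],0],[1,[-1,0,0],0],[1,[-1,0,0],0],[1,[-1,0,0],0]]' 60; python3 -m inch '[[1,[-1,-0.08,0.9],0],[1,[0,-0.08,1],0],[1,[0,-0.08,1],0],[1,[0,-0.08,1],0],[1,[0,-0.08,1],0],[1,[0,-0.08,0.9],0],[1,[0,-0.08,0.2],0.4],[1,[0,0,0],1]]';  python3 -m inch '[[1,[0,0,0],1],[1,[0,0,0],1],[1,[0,0,0],1],[1,[0,0,0],1],[1,[0,0,0],1],[1,[0,0,0],1],[1,[0,0,0],1],[1,[0,0,0],1]]'; python3 -m inch '[[1,[0,0,0],1],[1,[0,0,0],1],[1,[0,0,0],1],[1,[0,0,0],0.5],[1,[0,0,0],0],[1,[0,0,0],0],[1,[0,0,0],0],[1,[0,0,0],0]]';python3 - <<'E'
from h import *
st();p=optics.camera_params("wrist");im=optics.get_image("wrist")[:,:,::-1]
cv2.imwrite("pics/w3.png",im)
import pickle;pickle.dump(p,open("w3.pkl","wb"))
E
```

```text
time_s: 4.92
position: [0.5039, 0.1269, 0.3709]
tool_rot: [[0.0, 0.999, -0.052], [0.0, -0.052, -0.999], [-1.0, 0.0, -0.0]]
ft_force: [0.4, -0.1, -1.7]
grip_width: 0.0487
time_s: 5.58
position: [0.4777, -0.0534, 0.3992]
tool_rot: [[-0.0, 0.984, -0.178], [-0.0, -0.178, -0.984], [-1.0, 0.0, 0.0]]
ft_force: [0.1, 0.7, -1.5]
grip_width: 0.0482
time_s: 6.25
position: [0.4781, -0.0514, 0.3991]
tool_rot: [[0.0, 0.639, -0.769], [0.0, -0.769, -0.639], [-1.0, -0.0, -0.0]]
ft_force: [0.9, 0.4, -1.5]
grip_width: 0.048
time_s: 6.92
position: [0.4783, -0.0518, 0.3988]
tool_rot: [[0.0, 0.384, -0.923], [0.0, -0.923, -0.384], [-1.0, 0.0, -0.0]]
ft_force: [0.1, -0.2, -1.5]
grip_width: 0.0482
t 6.92 pos [ 0.4783 -0.0518  0.3988] F [ 0.1 -0.2 -1.5] T [ 0.05 -0.05 -0.02] w 0.0482 zax [-9.234e-01 -3.838e-01 -1.000e-04] q6 137.1
```

View pics/w3.png

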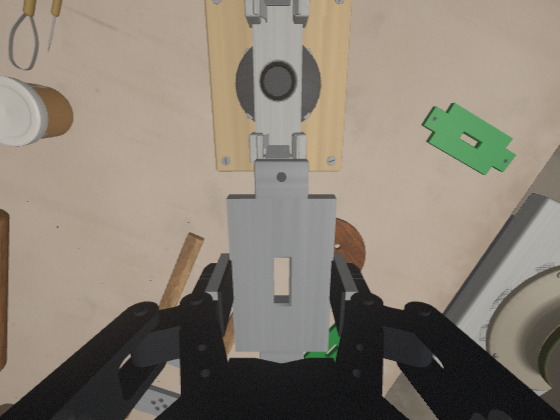

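The picture shows the bracket at (278,0–160), with the ring centre at about (278,80). The held die's slot is at (282,280). I'll enlarge it for measurement.

```bash
python3 - <<'E'
import cv2
im=cv2.imread("pics/w3.png")
cv2.imwrite("pics/c3.png",cv2.resize(im[0:175,195:365],None,fx=3.4,fy=3.4,interpolation=cv2.INTER_CUBIC))
E
```

```text
(no output)
```

View pics/c3.png

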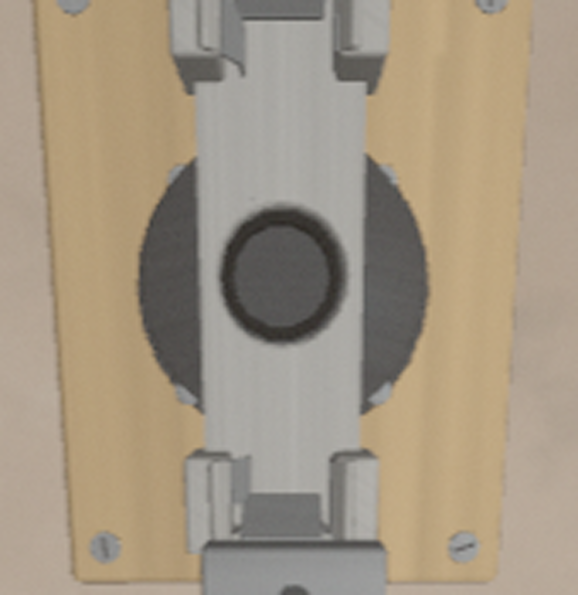

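```bash
python3 - <<'E'
from h import *
import pickle
p=pickle.load(open("w3.pkl","rb"));im=cv2.imread("pics/w3.png")
R=np.array([[.384,-.923],[-.923,-.384]]) # cols tool y, z
tcp=np.array([.4783,-.0518])
def T(uv,z): return 1e3*R.T@(ray(p,uv,z)[:2]-tcp)
c=lambda x,y:(195+x/3.4-.35,y/3.4-.35)
print('far cheek top inner corners z95 (ty,tz):',T(c(180,55),.095),T(c(380,55),.095))
print('near cheek',T(c(188,454),.095),T(c(378,454),.095))
g=cv2.cvtColor(im,cv2.COLOR_BGR2GRAY)
# ring
m=((g<75)).astype(np.uint8);mm=np.zeros_like(m);mm[55:105,255:302]=m[55:105,255:302]
for cc in cv2.findContours(mm,cv2.RETR_EXTERNAL,cv2.CHAIN_APPROX_NONE)[0]:
    if cv2.contourArea(cc)>100:
        w=np.array([T(q[0].astype(float),.0745) for q in cc],np.float32);print('ring',cv2.fitEllipse(w),cv2.boundingRect(cc))
# bar edges by gradient, rows 40..115
gx=cv2.Sobel(cv2.GaussianBlur(g,(3,3),0).astype(float),cv2.CV_64F,1,0)
Ls=[];Rs=[]
for r in range(50,115):
    l=245+np.argmax(np.abs(gx[r,245:262]));q=297+np.argmax(np.abs(gx[r,297:310]))
    Ls.append(T((l,r),.072));Rs.append(T((q,r),.072))
for E in(np.array(Ls),np.array(Rs)):
    k=np.polyfit(E[:,0],E[:,1],1);rs=E[:,1]-np.polyval(k,E[:,0]);k=np.polyfit(E[abs(rs)<1,0],E[abs(rs)<1,1],1)
    print('bar edge tz at ty=105',np.polyval(k,105),'slope deg',np.degrees(np.arctan(k[0])),(abs(rs)<1).sum())
# die in grip
hsv=cv2.cvtColor(im,cv2.COLOR_BGR2HSV)
sub=cv2.cvtColor(im,cv2.COLOR_BGR2GRAY)
for nm,z in(('die',.3988-.159),):
    # slot + sides at rows 210..250
    for r in(205,215,225,235):
        row=gx[r];l=222+np.argmax(np.abs(row[222:236]));q=328+np.argmax(np.abs(row[328:342]));print(nm,T((l,r),z),T((q,r),z))
    print('ear end',T((281,159),z),'shoulder',T((240,195),z),T((325,195),z),'slot ends',T((282,257),z),T((282,304),z))
E
```

```text
far cheek top inner corners z95 (ty,tz): [151.15293087 -26.31973307] [151.18060409  20.54590121]
near cheek [ 60.23223619 -27.3684476 ] [60.25328381 22.47836742]
ring ((105.13658142089844, -2.963894844055176), (31.039899826049805, 31.631118774414062), 98.53133392333984) (260, 62, 36, 38)Traceback (most recent call last):
  File "<stdin>", line 23, in <module>
    raise TypeError("expected non-empty vector for x")
TypeError: expected non-empty vector for x
```

```bash
python3 - <<'E'
from h import *
import pickle
p=pickle.load(open("w3.pkl","rb"));im=cv2.imread("pics/w3.png")
R=np.array([[.384,-.923],[-.923,-.384]]);tcp=np.array([.4783,-.0518])
def T(uv,z): return 1e3*R.T@(ray(p,uv,z)[:2]-tcp)
g=cv2.cvtColor(im,cv2.COLOR_BGR2GRAY)
gx=cv2.Sobel(cv2.GaussianBlur(g,(3,3),0).astype(float),cv2.CV_64F,1,0)
def fit(rows,a,b,z,at):
    E=np.array([T((a+np.argmax(np.abs(gx[r,a:b])),r),z) for r in rows])
    med=np.median(E[:,1]);E=E[abs(E[:,1]-med)<3]
    k=np.polyfit(E[:,0],E[:,1],1);return np.polyval(k,at),np.degrees(np.arctan(k[0])),len(E)
print('bar L',fit(range(50,112),247,262,.072,105),'R',fit(range(50,112),297,308,.072,105))
print('base L',fit(range(5,160),203,222,.018,105),'R',fit(range(5,160),336,354,.018,105))
z=.3988-.159
print('die L',fit(range(200,262),222,236,z,0),'R',fit(range(200,262),328,342,z,0))
print('ear end',T((281,159),z),'shoulder',T((240,195),z),T((325,195),z),'slot ends',T((282,257),z),T((282,304),z))
E
```

```text
bar L (np.float64(-25.058954718862285), np.float64(-0.27561184614782136), 41) R (np.float64(18.892231859886156), np.float64(-0.20908476939643236), 62)
base L (np.float64(-77.76552474482207), np.float64(-0.041921812054068204), 155) R (np.float64(70.84235335653194), np.float64(-1.0072233471543623), 141)
die L (np.float64(-24.316512632601363), np.float64(-0.2558659928372259), 61) R (np.float64(25.529749764976728), np.float64(-0.5117687787203273), 62)
ear end [59.7515256   0.28917453] shoulder [ 43.7123503  -17.98621938] [43.72434129 19.91771609] slot ends [12.94931612  0.78562893] [-13.51245836   0.82369618]
```

```bash
python3 -m inch '[[1,[0,0.7,-0.12],0],[1,[0.2,1,0],0],[1,[0.6,1,0],0],[1,[0.8,0.6,0],0],[1,[0.9,0.207,0],0],[1,[0.9,0,0],0],[1,[0.7,0,0],0],[1,[0.29,0,0],0]]' ; python3 -m inch '[[1,[0,0,0],0],[1,[0,0,0],0],[1,[0,0,0],0],[1,[0,0,0],0],[1,[0,0,0],0],[1,[0,0,0],0],[1,[0,0,0],0],[1,[0,0,0],0]]';python3 - <<'E'
from h import *
st();p=optics.camera_params("wrist");im=optics.get_image("wrist")[:,:,::-1]
cv2.imwrite("pics/w4.png",im)
import pickle;pickle.dump(p,open("w4.pkl","wb"))
E
```

```text
time_s: 7.63
position: [0.5216, -0.1478, 0.2642]
tool_rot: [[-0.004, 0.383, -0.924], [0.002, -0.924, -0.383], [-1.0, -0.004, 0.003]]
ft_force: [-0.0, -0.0, -1.8]
grip_width: 0.0483
time_s: 8.3
position: [0.522, -0.1478, 0.2672]
tool_rot: [[0.0, 0.383, -0.924], [-0.0, -0.924, -0.383], [-1.0, 0.0, -0.0]]
ft_force: [-1.2, 0.3, -1.0]
grip_width: 0.0486
t 8.3 pos [ 0.522  -0.1478  0.2672] F [-1.2  0.3 -1. ] T [-0.01 -0.   -0.01] w 0.0486 zax [-9.238e-01 -3.829e-01 -2.000e-04] q6 129.2
```

View pics/w4.png

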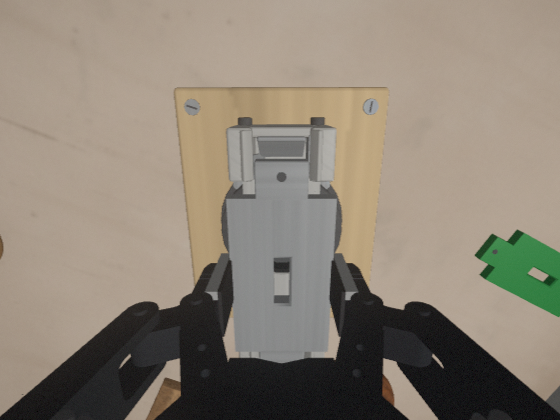

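The ear's end is at about (281,160), lying between the slot walls. I'll zoom in to check the centring.

```bash
python3 - <<'E'
import cv2
im=cv2.imread("pics/w4.png")
cv2.imwrite("pics/c4.png",cv2.resize(im[105:215,215:350],None,fx=5,fy=5,interpolation=cv2.INTER_CUBIC))
E
```

```text
(no output)
```

View pics/c4.png

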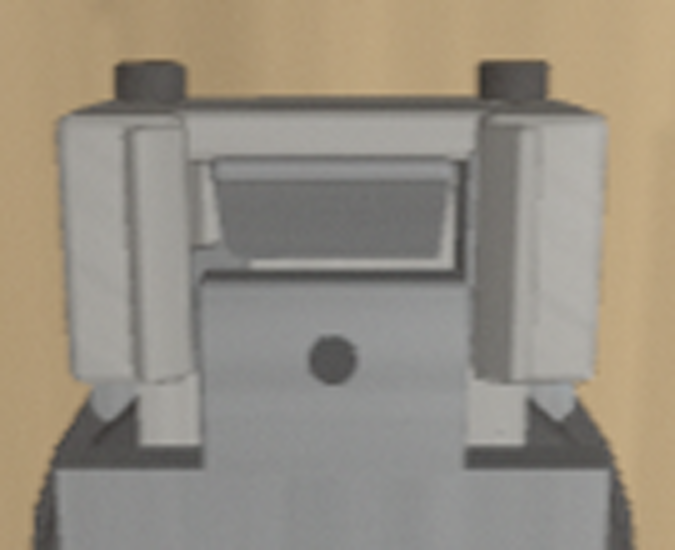

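```bash
python3 - <<'E'
from h import *
import pickle
p=pickle.load(open("w4.pkl","rb"))
R=np.array([[.383,-.924],[-.924,-.383]]);tcp=np.array([.522,-.1478])
T=lambda x,y,z: 1e3*R.T@(ray(p,(215+x/5-.4,105+y/5-.4),z)[:2]-tcp)
zt=.2672-.159
print('cheek inner',T(75,378,.095),T(600,378,.095),'outer',T(60,112,.095),T(605,112,.095))
print('slot walls',T(188,250,.095),T(472,250,.095), 'ear end',T(203,283,zt),T(468,283,zt),'shoulder',T(60,468,zt),T(610,468,zt))
E
```

```text
cheek inner [ 47.44741847 -24.67217911] [47.48725704 26.21466027] outer [ 72.36168832 -24.72669615] [72.40364602 25.25529127]
slot walls [ 59.78982749 -13.35824526] [59.81155433 13.43557348] ear end [ 58.82237104 -10.87954548] [58.84070989 11.93526102] shoulder [ 42.22614009 -24.12131731] [42.26369024 25.14032305]
```

The die sits about 2.5 mm short along tool y and is centred across. I'll correct that, then lower gently.

```bash
python3 -m inch '[[1,[0,0.085,0],0],[1,[0,0,0],0],[1,[0.07,0,0],0],[1,[0.07,0,0],0],[1,[0.05,0,0],0],[1,[0.05,0,0],0],[1,[0,0,0],0],[1,[0,0,0],0]]' ; python3 -m inch '[[1,[0.03,0,0],0],[1,[0.02,0,0],0],[1,[0.02,0,0],0],[1,[0,0,0],0],[1,[0,0,0],0],[1,[0,0,0],0],[1,[0,0,0],0],[1,[0,0,0],0]]'
```

```text
time_s: 9.02
position: [0.523, -0.1502, 0.2597]
tool_rot: [[-0.0, 0.383, -0.924], [0.0, -0.924, -0.383], [-1.0, -0.0, 0.0]]
ft_force: [0.5, 0.2, -1.1]
grip_width: 0.0483
time_s: 9.68
position: [0.523, -0.1502, 0.2578]
tool_rot: [[0.0, 0.383, -0.924], [-0.0, -0.924, -0.383], [-1.0, 0.0, -0.0]]
ft_force: [0.3, -0.3, -1.2]
grip_width: 0.0481
```

Underside is at about 91 mm and there is no contact yet. Continuing in small steps.

```bash
for i in 1; do python3 -m inch '[[1,[0.03,0,0],0],[1,[0.03,0,0],0],[1,[0,0,0],0],[1,[0,0,0],0],[1,[0,0,0],0],[1,[0,0,0],0],[1,[0,0,0],0],[1,[0,0,0],0]]'; done; python3 - <<'E'
from h import *
st();cv2.imwrite("pics/w5.png",optics.get_image("wrist")[:,:,::-1])
E
```

```text
time_s: 10.35
position: [0.5229, -0.1501, 0.2559]
tool_rot: [[-0.0, 0.383, -0.924], [0.0, -0.924, -0.383], [-1.0, -0.0, 0.0]]
ft_force: [-2.0, 2.9, 0.8]
grip_width: 0.0484
t 10.35 pos [ 0.5229 -0.1501  0.2559] F [-2.   2.9  0.8] T [0.36 0.19 0.02] w 0.0484 zax [-9.238e-01 -3.829e-01  1.000e-04] q6 129.0
```

View pics/w5.png

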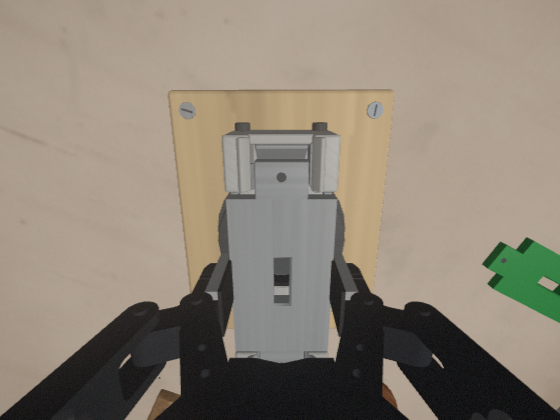

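Contact is at the far ramp only: about 3.4 N towards −tool y. Shifting back 1 mm.

```bash
python3 -m inch '[[1,[0,-0.035,0],0],[1,[0,0,0],0],[1,[0,0,0],0],[1,[0,0,0],0],[1,[0,0,0],0],[1,[0,0,0],0],[1,[0,0,0],0],[1,[0,0,0],0]]'; python3 -c "from h import *; st()";  python3 -m inch '[[1,[0.02,0,0],0],[1,[0.02,0,0],0],[1,[0,0,0],0],[1,[0,0,0],0],[1,[0,0,0],0],[1,[0,0,0],0],[1,[0,0,0],0],[1,[0,0,0],0]]';python3 -c "from h import *; st()"
```

```text
time_s: 11.07
position: [0.5226, -0.1493, 0.2559]
tool_rot: [[0.0, 0.383, -0.924], [-0.0, -0.924, -0.383], [-1.0, 0.0, -0.0]]
ft_force: [0.0, -0.1, -1.0]
grip_width: 0.0484
t 11.07 pos [ 0.5226 -0.1493  0.2559] F [ 0.  -0.1 -1. ] T [-0.02  0.06  0.02] w 0.0484 zax [-0.9238 -0.3828 -0.    ] q6 129.1
time_s: 11.73
position: [0.5226, -0.1492, 0.2548]
tool_rot: [[0.0, 0.383, -0.924], [-0.0, -0.924, -0.383], [-1.0, 0.0, -0.0]]
ft_force: [-0.6, -1.0, 1.8]
grip_width: 0.0481
t 11.73 pos [ 0.5226 -0.1492  0.2548] F [-0.6 -1.   1.8] T [-0.    0.18  0.04] w 0.0481 zax [-9.238e-01 -3.829e-01 -1.000e-04] q6 129.1
```

The die is now supported about evenly by both ramps. Releasing, then rising clear.

```bash
python3 -m inch '[[0.3,[0,0,0],0],[0,[0,0,0],0],[-0.5,[0,0,0],0],[-1,[0,0,0],0],[-1,[0,0,0],0],[-1,[0,0,0],0],[-1,[0,0,0],0],[-1,[0,0,0],0]]'; python3 -m inch '[[-1,[-0.3,0,0],0],[-1,[-0.8,0,0],0],[-1,[-1,0,0],0],[-0.5,[-0.9,0,0],0],[1,[0,0,0],0],[1,[0,0,0],0],[1,[0,0,0],0],[1,[0,0,0],0]]';python3 - <<'E'
from h import *
st();p=optics.camera_params("wrist");im=optics.get_image("wrist")[:,:,::-1]
cv2.imwrite("pics/w6.png",im)
E
```

```text
time_s: 12.4
position: [0.5226, -0.1492, 0.2547]
tool_rot: [[0.0, 0.383, -0.924], [0.0, -0.924, -0.383], [-1.0, -0.0, -0.0]]
ft_force: [-0.2, -0.9, 0.6]
grip_width: 0.0854
time_s: 13.07
position: [0.5224, -0.1491, 0.3439]
tool_rot: [[-0.002, 0.383, -0.924], [0.001, -0.924, -0.383], [-1.0, -0.002, 0.001]]
ft_force: [-0.3, -0.0, 0.2]
grip_width: 0.0257
t 13.07 pos [ 0.5224 -0.1491  0.3439] F [-0.3 -0.   0.2] T [-0.01  0.05 -0.04] w 0.0257 zax [-0.9238 -0.3828  0.0013] q6 129.1
```

View pics/w6.png

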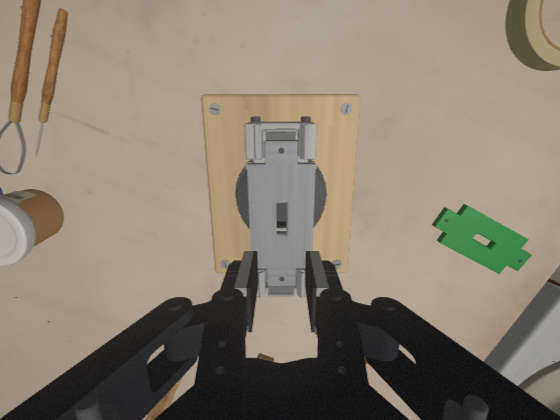

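The die rests level in both slots, with its ears at (281,150) and (282,278). I'll shut the fingers and go to 30 mm from the middle on the far end, just above the die's top.

```bash
python3 -m inch '[[1,[0,0.5,0],0],[1,[0,0.5,0],0],[1,[0.6,0,0],0],[1,[0.7,0,0],0],[1,[0.6,0,0],0],[1,[0.3,0,0],0],[1,[0.15,0,0],0],[1,[0,0,0],0]]' 60; python3 -m inch '[[1,[0,0,0],0],[1,[0,0,0],0],[1,[0.03,0,0],0],[1,[0.03,0,0],0],[1,[0,0,0],0],[1,[0,0,0],0],[1,[0,0,0],0],[1,[0,0,0],0]]'
```

```text
time_s: 13.78
position: [0.5341, -0.1769, 0.2734]
tool_rot: [[-0.002, 0.383, -0.924], [0.001, -0.924, -0.383], [-1.0, -0.001, 0.001]]
ft_force: [-0.1, -0.1, -0.4]
grip_width: 0.0005
time_s: 14.45
position: [0.5341, -0.1769, 0.2725]
tool_rot: [[0.0, 0.383, -0.924], [-0.0, -0.924, -0.383], [-1.0, 0.0, -0.0]]
ft_force: [-0.0, 0.5, 1.1]
grip_width: -0.0003
```

```bash
for i in 1; do python3 -m inch '[[1,[0.05,0,0],0],[1,[0.05,0,0],0],[1,[0,0,0],0],[1,[0,0,0],0],[1,[0,0,0],0],[1,[0,0,0],0],[1,[0,0,0],0],[1,[0,0,0],0]]'; done;  python3 -m inch '[[1,[0.03,0,0],0],[1,[0.03,0,0],0],[1,[0,0,0],0],[1,[0,0,0],0],[1,[0,0,0],0],[1,[0,0,0],0],[1,[0,0,0],0],[1,[0,0,0],0]]'
```

```text
time_s: 15.12
position: [0.5341, -0.1769, 0.2694]
tool_rot: [[-0.0, 0.383, -0.924], [0.0, -0.924, -0.383], [-1.0, -0.0, 0.0]]
ft_force: [-0.3, -0.5, -0.1]
grip_width: 0.0002
time_s: 15.78
position: [0.5341, -0.1769, 0.2677]
tool_rot: [[0.0, 0.383, -0.924], [0.0, -0.924, -0.383], [-1.0, 0.0, -0.0]]
ft_force: [-0.8, 1.2, 4.3]
grip_width: 0.0002
```

Contact at TCP z≈0.269, so the die top is at about 96 mm, as expected. Pressing on.

```bash
python3 -m inch '[[1,[0.03,0,0],0],[1,[0.03,0,0],0],[1,[0,0,0],0],[1,[0,0,0],0],[1,[0,0,0],0],[1,[0,0,0],0],[1,[0,0,0],0],[1,[0,0,0],0]]';  python3 -m inch '[[1,[0.03,0,0],0],[1,[0.03,0,0],0],[1,[0,0,0],0],[1,[0,0,0],0],[1,[0,0,0],0],[1,[0,0,0],0],[1,[0,0,0],0],[1,[0,0,0],0]]'
```

```text
time_s: 16.45
position: [0.5341, -0.1769, 0.2659]
tool_rot: [[0.0, 0.383, -0.924], [0.0, -0.924, -0.383], [-1.0, 0.0, -0.0]]
ft_force: [-1.2, 0.9, 4.0]
grip_width: -0.0001
time_s: 17.12
position: [0.5341, -0.1769, 0.2644]
tool_rot: [[0.0, 0.383, -0.924], [-0.0, -0.924, -0.383], [-1.0, 0.0, -0.0]]
ft_force: [-1.6, 0.8, 7.8]
grip_width: -0.0003
```

```bash
python3 -m inch '[[1,[0.03,0,0],0],[1,[0.03,0,0],0],[1,[0,0,0],0],[1,[0,0,0],0],[1,[0,0,0],0],[1,[0,0,0],0],[1,[0,0,0],0],[1,[0,0,0],0]]';  python3 -m inch '[[1,[0.03,0,0],0],[1,[0.03,0,0],0],[1,[0,0,0],0],[1,[0,0,0],0],[1,[0,0,0],0],[1,[0,0,0],0],[1,[0,0,0],0],[1,[0,0,0],0]]'
```

```text
time_s: 17.78
position: [0.5341, -0.177, 0.2631]
tool_rot: [[0.001, 0.383, -0.924], [-0.001, -0.924, -0.383], [-1.0, 0.001, -0.001]]
ft_force: [-2.5, 0.4, 10.3]
grip_width: -0.0001
time_s: 18.45
position: [0.5342, -0.1771, 0.2617]
tool_rot: [[0.002, 0.383, -0.924], [-0.002, -0.924, -0.383], [-1.0, 0.002, -0.001]]
ft_force: [-3.6, 0.5, 14.9]
grip_width: -0.0003
```

```bash
python3 - <<'E'
from h import *
st();cv2.imwrite("pics/w7.png",optics.get_image("wrist")[:,:,::-1])
E
```

```text
t 18.45 pos [ 0.5342 -0.1771  0.2617] F [-3.6  0.5 14.9] T [0.13 0.55 0.02] w -0.0003 zax [-0.9238 -0.383  -0.001 ] q6 127.1
```

View pics/w7.png

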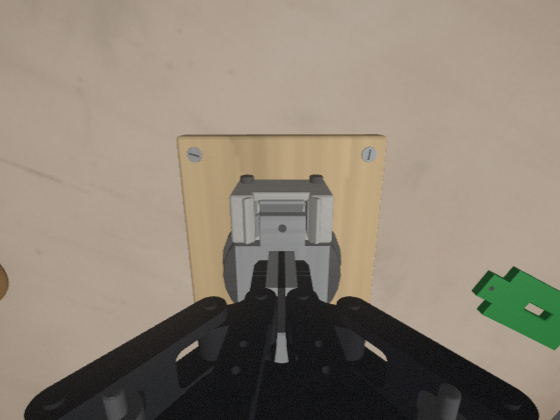

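The fingers press on the plate near its far end at about (282,270), and the ear is in the slot. Continuing.

```bash
python3 -m inch '[[1,[0.02,0,0],0],[1,[0.03,0,0],0],[1,[0,0,0],0],[1,[0,0,0],0],[1,[0,0,0],0],[1,[0,0,0],0],[1,[0,0,0],0],[1,[0,0,0],0]]'
```

```text
time_s: 19.17
position: [0.5341, -0.1769, 0.2587]
tool_rot: [[-0.0, 0.383, -0.924], [0.0, -0.924, -0.383], [-1.0, -0.0, 0.0]]
ft_force: [0.1, -1.0, 0.1]
grip_width: -0.0002
```

```bash
python3 -m inch '[[1,[0.02,0,0],0],[1,[0.03,0,0],0],[1,[0,0,0],0],[1,[0,0,0],0],[1,[0,0,0],0],[1,[0,0,0],0],[1,[0,0,0],0],[1,[0,0,0],0]]'
```

```text
time_s: 19.83
position: [0.5341, -0.1769, 0.2575]
tool_rot: [[0.0, 0.383, -0.924], [-0.0, -0.924, -0.383], [-1.0, 0.0, -0.0]]
ft_force: [-0.1, 0.5, 1.5]
grip_width: 0.0001
```

The force dropped, so the ear has slipped. Continuing to the seat with small steps.

```bash
python3 -m inch '[[1,[0.03,0,0],0],[1,[0.03,0,0],0],[1,[0,0,0],0],[1,[0,0,0],0],[1,[0,0,0],0],[1,[0,0,0],0],[1,[0,0,0],0],[1,[0,0,0],0]]'; python3 -m inch '[[1,[0.02,0,0],0],[1,[0.02,0,0],0],[1,[0,0,0],0],[1,[0,0,0],0],[1,[0,0,0],0],[1,[0,0,0],0],[1,[0,0,0],0],[1,[0,0,0],0]]'
```

```text
time_s: 20.5
position: [0.5341, -0.1769, 0.256]
tool_rot: [[0.0, 0.383, -0.924], [-0.0, -0.924, -0.383], [-1.0, 0.0, -0.0]]
ft_force: [-1.3, 0.7, 5.7]
grip_width: -0.0003
time_s: 21.17
position: [0.5341, -0.1769, 0.2552]
tool_rot: [[0.001, 0.383, -0.924], [-0.0, -0.924, -0.383], [-1.0, 0.001, -0.001]]
ft_force: [-1.9, 2.1, 8.5]
grip_width: 0.0
```

```bash
 python3 - <<'E'
from h import *
st();cv2.imwrite("pics/w8.png",cv2.resize(optics.get_image("wrist")[150:310,180:390,::-1],None,fx=3.7,fy=3.7,interpolation=cv2.INTER_CUBIC))
E
```

```text
t 21.17 pos [ 0.5341 -0.1769  0.2552] F [-1.9  2.1  8.5] T [0.24 0.41 0.03] w 0.0 zax [-9.238e-01 -3.829e-01 -6.000e-04] q6 127.1
```

View pics/w8.png

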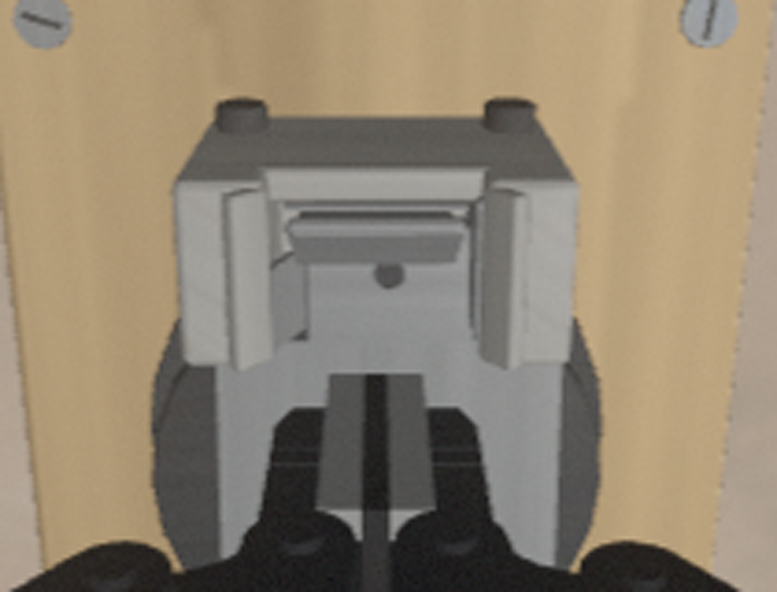

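The nib now covers the ear's end. The tip height of about 85 mm when the force dropped matches a tilted die with that end home. Moving on to the other end.

```bash
python3 -m inch '[[1,[-0.3,0,0],0],[1,[-0.7,0,0],0],[1,[-0.1,-0.4,0],0],[1,[0,-0.8,0],0],[1,[0,-0.8,0],0],[1,[0.2,0,0],0],[1,[0.3,0,0],0],[1,[0,0,0],0]]'; python3 - <<'E'
from h import *
st();cv2.imwrite("pics/w9.png",optics.get_image("wrist")[:,:,::-1])
E
```

```text
time_s: 21.88
position: [0.5109, -0.1213, 0.2706]
tool_rot: [[-0.002, 0.383, -0.924], [0.001, -0.924, -0.383], [-1.0, -0.002, 0.002]]
ft_force: [-0.3, 0.5, -0.5]
grip_width: 0.0004
t 21.88 pos [ 0.5109 -0.1213  0.2706] F [-0.3  0.5 -0.5] T [ 0.01  0.   -0.02] w 0.0004 zax [-0.9237 -0.3831  0.0018] q6 131.2
```

View pics/w9.png

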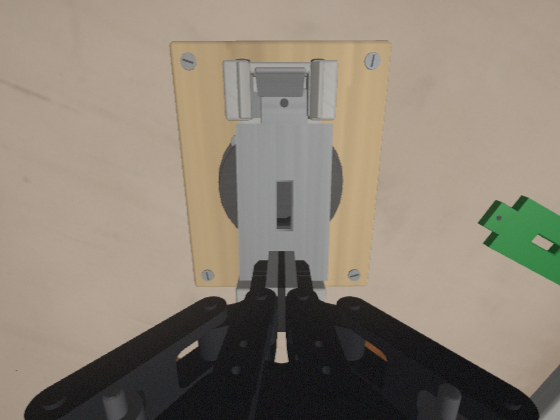

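The far end is down under its nib and the near end is still up. Now pressing the near end.

```bash
python3 -m inch '[[1,[0.05,0,0],0],[1,[0.05,0,0],0],[1,[0.05,0,0],0],[1,[0,0,0],0],[1,[0,0,0],0],[1,[0,0,0],0],[1,[0,0,0],0],[1,[0,0,0],0]]'
```

```text
time_s: 22.6
position: [0.5111, -0.1215, 0.268]
tool_rot: [[0.0, 0.383, -0.924], [-0.0, -0.924, -0.383], [-1.0, 0.0, -0.0]]
ft_force: [0.8, 0.2, -0.4]
grip_width: 0.0003
```

```bash
python3 -m inch '[[1,[0.03,0,0],0],[1,[0.03,0,0],0],[1,[0,0,0],0],[1,[0,0,0],0],[1,[0,0,0],0],[1,[0,0,0],0],[1,[0,0,0],0],[1,[0,0,0],0]]'
```

```text
time_s: 23.27
position: [0.5111, -0.1215, 0.2661]
tool_rot: [[0.0, 0.383, -0.924], [0.0, -0.924, -0.383], [-1.0, -0.0, -0.0]]
ft_force: [0.8, 0.2, -0.2]
grip_width: 0.0001
```

```bash
python3 -m inch '[[1,[0.03,0,0],0],[1,[0.03,0,0],0],[1,[0,0,0],0],[1,[0,0,0],0],[1,[0,0,0],0],[1,[0,0,0],0],[1,[0,0,0],0],[1,[0,0,0],0]]'
```

```text
time_s: 23.93
position: [0.5111, -0.1215, 0.2644]
tool_rot: [[0.0, 0.383, -0.924], [-0.0, -0.924, -0.383], [-1.0, 0.0, -0.0]]
ft_force: [1.0, -0.5, 2.4]
grip_width: -0.0001
```

```bash
for k in 1; do python3 -m inch '[[1,[0.03,0,0],0],[1,[0.03,0,0],0],[1,[0,0,0],0],[1,[0,0,0],0],[1,[0,0,0],0],[1,[0,0,0],0],[1,[0,0,0],0],[1,[0,0,0],0]]'; done
```

```text
time_s: 24.6
position: [0.5111, -0.1215, 0.2626]
tool_rot: [[0.0, 0.383, -0.924], [-0.0, -0.924, -0.383], [-1.0, 0.0, -0.0]]
ft_force: [-0.6, -1.1, 4.4]
grip_width: -0.0004
```

```bash
python3 -m inch '[[1,[0.03,0,0],0],[1,[0.03,0,0],0],[1,[0,0,0],0],[1,[0,0,0],0],[1,[0,0,0],0],[1,[0,0,0],0],[1,[0,0,0],0],[1,[0,0,0],0]]'
```

```text
time_s: 25.27
position: [0.5111, -0.1215, 0.261]
tool_rot: [[0.0, 0.383, -0.924], [-0.0, -0.924, -0.383], [-1.0, 0.0, -0.0]]
ft_force: [-1.4, 0.0, 7.6]
grip_width: -0.0003
```

```bash
python3 -m inch '[[1,[0.02,0,0],0],[1,[0.03,0,0],0],[1,[0,0,0],0],[1,[0,0,0],0],[1,[0,0,0],0],[1,[0,0,0],0],[1,[0,0,0],0],[1,[0,0,0],0]]'
```

```text
time_s: 25.93
position: [0.5112, -0.1216, 0.2599]
tool_rot: [[0.001, 0.383, -0.924], [-0.001, -0.924, -0.383], [-1.0, 0.001, -0.001]]
ft_force: [-2.0, -0.0, 10.3]
grip_width: -0.0001
```

```bash
python3 -m inch '[[1,[0.02,0,0],0],[1,[0.03,0,0],0],[1,[0,0,0],0],[1,[0,0,0],0],[1,[0,0,0],0],[1,[0,0,0],0],[1,[0,0,0],0],[1,[0,0,0],0]]'
```

```text
time_s: 26.6
position: [0.5111, -0.1214, 0.2576]
tool_rot: [[-0.0, 0.383, -0.924], [0.0, -0.924, -0.383], [-1.0, -0.0, 0.0]]
ft_force: [0.4, 0.1, 1.7]
grip_width: 0.0
```

```bash
python3 -m inch '[[1,[0.02,0,0],0],[1,[0.02,0,0],0],[1,[0,0,0],0],[1,[0,0,0],0],[1,[0,0,0],0],[1,[0,0,0],0],[1,[0,0,0],0],[1,[0,0,0],0]]'
```

```text
time_s: 27.27
position: [0.5111, -0.1215, 0.2565]
tool_rot: [[-0.0, 0.383, -0.924], [0.0, -0.924, -0.383], [-1.0, -0.0, 0.0]]
ft_force: [0.3, 0.6, 3.5]
grip_width: -0.0
```

```bash
python3 -m inch '[[1,[0.02,0,0],0],[1,[0.02,0,0],0],[1,[0,0,0],0],[1,[0,0,0],0],[1,[0,0,0],0],[1,[0,0,0],0],[1,[0,0,0],0],[1,[0,0,0],0]]'
```

```text
time_s: 27.93
position: [0.5111, -0.1215, 0.2553]
tool_rot: [[-0.0, 0.383, -0.924], [0.0, -0.924, -0.383], [-1.0, -0.0, 0.0]]
ft_force: [0.1, 0.9, 4.5]
grip_width: -0.0
```

```bash
python3 -m inch '[[1,[0.02,0,0],0],[1,[0.02,0,0],0],[1,[0,0,0],0],[1,[0,0,0],0],[1,[0,0,0],0],[1,[0,0,0],0],[1,[0,0,0],0],[1,[0,0,0],0]]'
```

```text
time_s: 28.6
position: [0.5111, -0.1215, 0.2542]
tool_rot: [[0.0, 0.383, -0.924], [0.0, -0.924, -0.383], [-1.0, -0.0, -0.0]]
ft_force: [-1.1, 1.0, 4.7]
grip_width: 0.0003
```

```bash
python3 -m inch '[[1,[0.02,0,0],0],[1,[0.02,0,0],0],[1,[0,0,0],0],[1,[0,0,0],0],[1,[0,0,0],0],[1,[0,0,0],0],[1,[0,0,0],0],[1,[0,0,0],0]]'
```

```text
time_s: 29.27
position: [0.5111, -0.1214, 0.2531]
tool_rot: [[0.0, 0.383, -0.924], [0.0, -0.924, -0.383], [-1.0, -0.0, -0.0]]
ft_force: [-1.0, 1.5, 6.2]
grip_width: -0.0002
```

```bash
python3 -m inch '[[1,[0.02,0,0],0],[1,[0.02,0,0],0],[1,[0,0,0],0],[1,[0,0,0],0],[1,[0,0,0],0],[1,[0,0,0],0],[1,[0,0,0],0],[1,[0,0,0],0]]'
```

```text
time_s: 29.93
position: [0.5111, -0.1213, 0.252]
tool_rot: [[0.0, 0.383, -0.924], [0.0, -0.924, -0.383], [-1.0, -0.0, -0.0]]
ft_force: [-1.6, 2.1, 8.5]
grip_width: 0.0002
```

```bash
python3 -m inch '[[1,[0.02,0,0],0],[1,[0.02,0,0],0],[1,[0,0,0],0],[1,[0,0,0],0],[1,[0,0,0],0],[1,[0,0,0],0],[1,[0,0,0],0],[1,[0,0,0],0]]'
```

```text
time_s: 30.6
position: [0.511, -0.1213, 0.251]
tool_rot: [[0.0, 0.383, -0.924], [0.0, -0.924, -0.383], [-1.0, -0.0, -0.0]]
ft_force: [-2.5, 3.2, 11.9]
grip_width: -0.0002
```

```bash
python3 -m inch '[[1,[0.02,0,0],0],[1,[0.02,0,0],0],[1,[0,0,0],0],[1,[0,0,0],0],[1,[0,0,0],0],[1,[0,0,0],0],[1,[0,0,0],0],[1,[0,0,0],0]]'
```

```text
time_s: 31.27
position: [0.511, -0.1212, 0.2502]
tool_rot: [[0.001, 0.383, -0.924], [0.0, -0.924, -0.383], [-1.0, 0.0, -0.001]]
ft_force: [-3.7, 2.7, 13.0]
grip_width: 0.0003
```

```bash
python3 -m inch '[[1,[0.02,0,0],0],[1,[0.02,0,0],0],[1,[0,0,0],0],[1,[0,0,0],0],[1,[0,0,0],0],[1,[0,0,0],0],[1,[0,0,0],0],[1,[0,0,0],0]]'; python3 - <<'E'
from h import *
st();cv2.imwrite("pics/w10.png",optics.get_image("wrist")[:,:,::-1])
E
```

```text
time_s: 31.93
position: [0.511, -0.1212, 0.2493]
tool_rot: [[0.001, 0.383, -0.924], [-0.0, -0.924, -0.383], [-1.0, 0.0, -0.001]]
ft_force: [-4.2, 4.0, 17.4]
grip_width: 0.0002
t 31.93 pos [ 0.511  -0.1212  0.2493] F [-4.2  4.  17.4] T [ 0.72  0.78 -0.04] w 0.0002 zax [-9.238e-01 -3.830e-01 -8.000e-04] q6 131.2
```

View pics/w10.png

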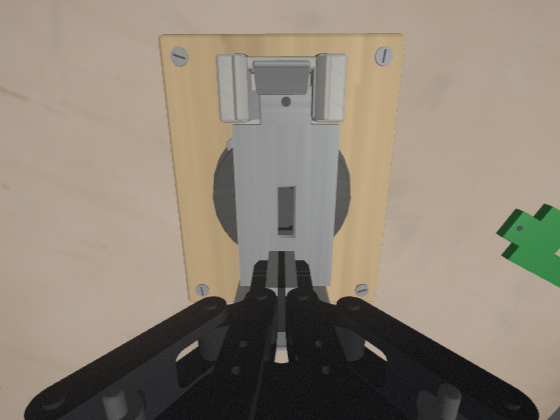

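At 18.6 N (after the zero offset) the bracket has sunk about 4.6 mm, so the die is nearly flush. Adding a bit more.

```bash
python3 -m inch '[[1,[0.02,0,0],0],[1,[0.02,0,0],0],[1,[0,0,0],0],[1,[0,0,0],0],[1,[0,0,0],0],[1,[0,0,0],0],[1,[0,0,0],0],[1,[0,0,0],0]]'
```

```text
time_s: 32.65
position: [0.511, -0.1212, 0.2484]
tool_rot: [[0.001, 0.383, -0.924], [-0.0, -0.924, -0.383], [-1.0, 0.001, -0.001]]
ft_force: [-5.2, 5.0, 21.5]
grip_width: -0.0001
```

```bash
python3 -m inch '[[1,[0.02,0,0],0],[1,[0.02,0,0],0],[1,[0,0,0],0],[1,[0,0,0],0],[1,[0,0,0],0],[1,[0,0,0],0],[1,[0,0,0],0],[1,[0,0,0],0]]'
```

```text
time_s: 33.32
position: [0.511, -0.1212, 0.2476]
tool_rot: [[0.002, 0.383, -0.924], [-0.0, -0.924, -0.383], [-1.0, 0.001, -0.001]]
ft_force: [-5.0, 4.4, 23.9]
grip_width: -0.0003
```

The stiffness is now just the bracket's own springs (4 N/mm), so the die isn't moving relative to the bracket any more and must be on the seat. I'll back off and inspect from above.

```bash
python3 -m inch '[[1,[-0.1,0,0],0],[1,[-0.3,0,0],0],[1,[-0.7,0,0],0],[1,[-0.9,-0.3,0],0],[1,[-0.5,-0.6,0],0],[1,[0,-0.8,0],0],[1,[0,-0.5,0],0],[1,[0,0,0],0]]';  python3 - <<'E'
from h import *
s=st();p=optics.camera_params("wrist");im=optics.get_image("wrist")[:,:,::-1]
import pickle;pickle.dump((p,s),open("w11.pkl","wb"))
cv2.imwrite("pics/w11.png",im)
E
```

```text
time_s: 33.98
position: [0.4847, -0.0584, 0.3203]
tool_rot: [[-0.002, 0.385, -0.923], [0.001, -0.923, -0.385], [-1.0, -0.002, 0.001]]
ft_force: [0.1, 0.4, 0.4]
grip_width: -0.0001
t 33.98 pos [ 0.4847 -0.0584  0.3203] F [0.1 0.4 0.4] T [-0.09 -0.04 -0.02] w -0.0001 zax [-0.923  -0.3849  0.0013] q6 136.6
```

View pics/w11.png

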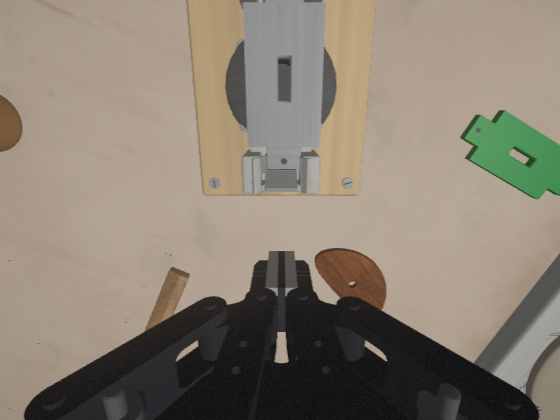

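```bash
python3 - <<'E'
import cv2
im=cv2.imread("pics/w11.png")
cv2.imwrite("pics/c11.png",cv2.resize(im[130:200,215:345],None,fx=6,fy=6,interpolation=cv2.INTER_CUBIC))
E
```

```text
(no output)
```

View pics/c11.png

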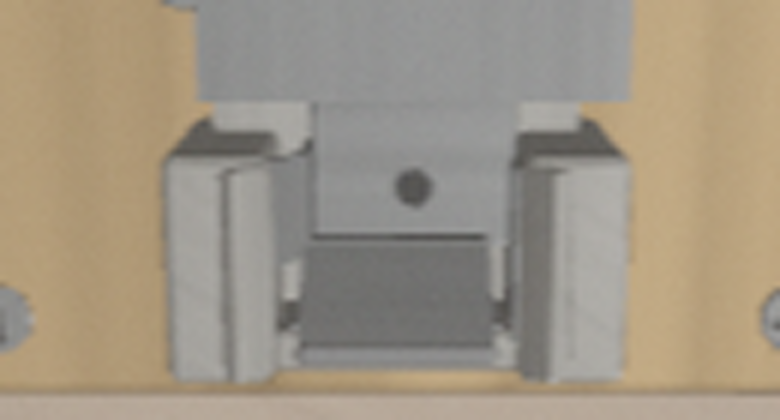

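```bash
python3 - <<'E'
from h import *
import pickle
p,s=pickle.load(open("w11.pkl","rb"))
R=s['tool_rot'][:2,1:];tcp=s['position'][:2]
seat=np.array([.5226,-.1492])
T=lambda x,y,z: np.round(1e3*R.T@(ray(p,(215+x/6-.4,130+y/6-.4),z)[:2]-seat),1)
for z in(.080,.0825,.085):
  print(z,'shoulder',T(200,100,z),T(632,100,z),'hole',T(413,187,z),'nib edge',T(412,237,z),'ear',T(315,200,z),T(505,200,z))
print('cheek inner top',T(170,155,.095),T(627,155,.095),'nib top edge',T(400,348,.095))
E
python3 - <<'E'
import cv2
im=cv2.imread("pics/w10.png")
cv2.imwrite("pics/c10.png",cv2.resize(im[40:150,200:365],None,fx=4.8,fy=4.8,interpolation=cv2.INTER_CUBIC))
E
```

```text
0.08 shoulder [-42.8 -22.2] [-42.8  27.7] hole [-52.8   2.4] nib edge [-58.8   2.3] ear [-54.4  -9.1] [-54.4  13.2]
0.0825 shoulder [-42.5 -22. ] [-42.5  27.3] hole [-52.4   2.4] nib edge [-58.3   2.3] ear [-54.  -9.] [-53.9  13.1]
0.085 shoulder [-42.2 -21.7] [-42.2  27. ] hole [-52.    2.3] nib edge [-57.8   2.2] ear [-53.5  -8.9] [-53.5  12.9]
cheek inner top [-46.9 -24.1] [-46.9  25.4] nib top edge [-68.5   0.8]
```

View pics/c10.png

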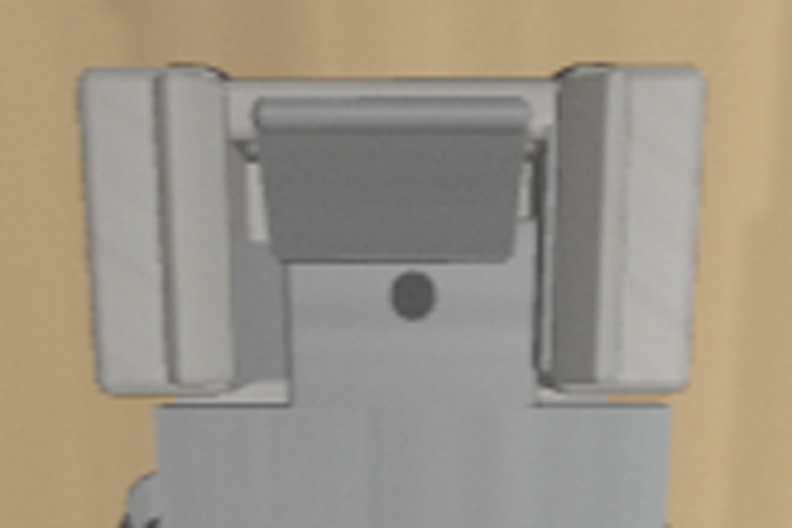

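From this view the near nib seems to overlap the ear by only about 1 mm. I'll look straight down on it, closer.

```bash
python3 -m inch '[[1,[0,-0.7,0],0],[1,[0.3,-0.7,0],0],[1,[0.5,0,0],0],[1,[0.5,0,0],0],[1,[0,0,0],0],[1,[0,0,0],0],[1,[0,0,0],0],[1,[0,0,0],0]]';  python3 - <<'E'
from h import *
s=st();p=optics.camera_params("wrist");im=optics.get_image("wrist")[:,:,::-1]
import pickle;pickle.dump((p,s),open("w12.pkl","wb"))
cv2.imwrite("pics/w12.png",im)
R=s['tool_rot'][:2,1:];seat=np.array([.5226,-.1492]);X=seat+R@[-.06,0]
u=proj(p,[*X,.08]);print(u);x,y=int(u[0]),int(u[1])
a,b=max(0,y-70),max(0,x-80);print(a,b)
cv2.imwrite("pics/c12.png",cv2.resize(im[a:a+130,b:b+160],None,fx=4.6,fy=4.6,interpolation=cv2.INTER_CUBIC))
E
```

```text
time_s: 34.7
position: [0.4701, -0.0222, 0.2823]
tool_rot: [[0.001, 0.382, -0.924], [-0.0, -0.924, -0.382], [-1.0, 0.001, -0.001]]
ft_force: [-0.2, -0.4, -0.0]
grip_width: 0.0001
t 34.7 pos [ 0.4701 -0.0222  0.2823] F [-0.2 -0.4 -0. ] T [0.04 0.02 0.  ] w 0.0001 zax [-9.240e-01 -3.824e-01 -8.000e-04] q6 140.4
[281.00592062 114.73254762]
44 201
```

View pics/c12.png

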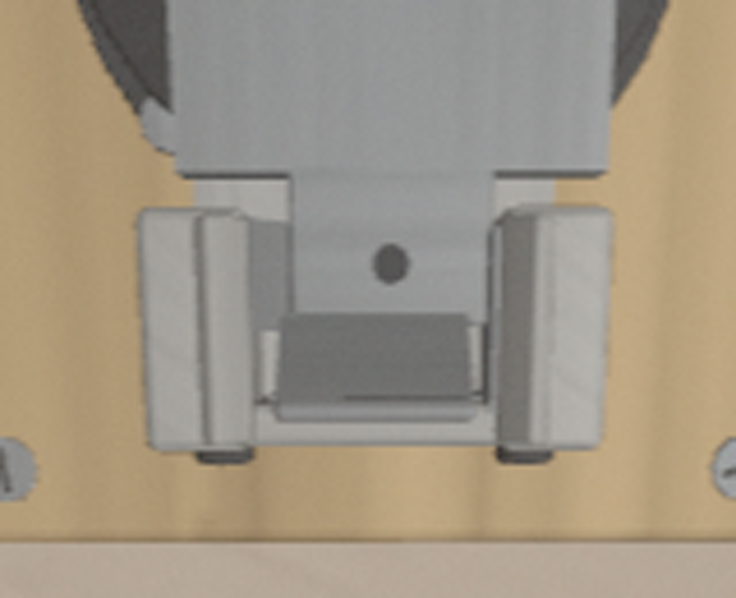

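Both nib edges sit about 11.5 mm outside their cheek's inner edge, which is the rest position (pushed out would be about 14.5 mm). The ear runs under each: about 1.5 mm near and 3.8 mm far, so the die is shifted within its play. I'll confirm flatness by feel, probing both ends' top heights.

```bash
python3 -m inch '[[1,[0,0.6,0],0],[1,[0,1,0],0],[1,[0,1,0],0],[1,[0,1,0],0],[1,[0.3,0,0],0],[1,[0.4,0,0],0],[1,[0.1,0,0],0],[1,[0,0,0],0]]'; python3 -m inch '[[1,[0,0,0],0],[1,[0.03,0,0],0],[1,[0,0,0],0],[1,[0,0,0],0],[1,[0,0,0],0],[1,[0,0,0],0],[1,[0,0,0],0],[1,[0,0,0],0]]'; python3 -m inch '[[1,[0.03,0,0],0],[1,[0.03,0,0],0],[1,[0.02,0,0],0],[1,[0,0,0],0],[1,[0,0,0],0],[1,[0,0,0],0],[1,[0,0,0],0],[1,[0,0,0],0]]'
```

```text
time_s: 35.42
position: [0.5108, -0.1212, 0.2572]
tool_rot: [[-0.002, 0.383, -0.924], [0.001, -0.924, -0.383], [-1.0, -0.001, 0.001]]
ft_force: [0.2, 0.3, 0.9]
grip_width: 0.0
time_s: 36.08
position: [0.5111, -0.1215, 0.2569]
tool_rot: [[0.0, 0.383, -0.924], [-0.0, -0.924, -0.383], [-1.0, 0.0, -0.0]]
ft_force: [0.6, 0.5, 0.4]
grip_width: -0.0001
time_s: 36.75
position: [0.5111, -0.1215, 0.2545]
tool_rot: [[0.0, 0.383, -0.924], [-0.0, -0.924, -0.383], [-1.0, 0.0, -0.0]]
ft_force: [0.5, 0.0, -0.5]
grip_width: 0.0001
```

```bash
python3 -m inch '[[1,[0.03,0,0],0],[1,[0.02,0,0],0],[1,[0,0,0],0],[1,[0,0,0],0],[1,[0,0,0],0],[1,[0,0,0],0],[1,[0,0,0],0],[1,[0,0,0],0]]'
```

```text
time_s: 37.42
position: [0.5111, -0.1215, 0.253]
tool_rot: [[0.0, 0.383, -0.924], [-0.0, -0.924, -0.383], [-1.0, 0.0, -0.0]]
ft_force: [-0.9, 1.2, 5.5]
grip_width: 0.0
```

```bash
python3 -m inch '[[1,[0.03,0,0],0],[1,[0,0,0],0],[1,[0,0,0],0],[1,[0,0,0],0],[1,[0,0,0],0],[1,[0,0,0],0],[1,[0,0,0],0],[1,[0,0,0],0]]'
```

```text
time_s: 38.08
position: [0.5111, -0.1215, 0.2523]
tool_rot: [[0.0, 0.383, -0.924], [-0.0, -0.924, -0.383], [-1.0, 0.0, -0.0]]
ft_force: [-1.6, 0.7, 7.5]
grip_width: 0.0
```

Near end: touch height about 0.2543 (TCP). Now the far end.

```bash
python3 -m inch '[[1,[-0.3,0,0],0],[1,[-0.2,0,0],0],[1,[0,0.5,0],0],[1,[0,0.9,0],0],[1,[0,0.6,0],0],[1,[0.3,0,0],0],[1,[0.12,0,0],0],[1,[0,0,0],0]]'; python3 -m inch '[[1,[0.03,0,0],0],[1,[0.03,0,0],0],[1,[0,0,0],0],[1,[0,0,0],0],[1,[0,0,0],0],[1,[0,0,0],0],[1,[0,0,0],0],[1,[0,0,0],0]]'
```

```text
time_s: 38.75
position: [0.5338, -0.1765, 0.2538]
tool_rot: [[-0.001, 0.383, -0.924], [0.001, -0.924, -0.383], [-1.0, -0.001, 0.001]]
ft_force: [-0.9, -0.4, 1.7]
grip_width: 0.0001
time_s: 39.42
position: [0.5339, -0.1764, 0.253]
tool_rot: [[-0.0, 0.383, -0.924], [0.001, -0.924, -0.383], [-1.0, -0.001, 0.0]]
ft_force: [-1.8, 1.7, 5.9]
grip_width: 0.0002
```

```bash
python3 -m inch '[[1,[0.02,0,0],0],[1,[0.02,0,0],0],[1,[0,0,0],0],[1,[0,0,0],0],[1,[0,0,0],0],[1,[0,0,0],0],[1,[0,0,0],0],[1,[0,0,0],0]]'
```

```text
time_s: 40.08
position: [0.5339, -0.1764, 0.2521]
tool_rot: [[0.0, 0.383, -0.924], [0.0, -0.924, -0.383], [-1.0, -0.0, -0.0]]
ft_force: [-3.3, 2.2, 7.8]
grip_width: 0.0
```

Both ends touch at the same height (±0.2 mm), so the die is flat. One more moderate press here to be sure the far nib is engaged, well under 40 N.

```bash
python3 -m inch '[[1,[0.03,0,0],0],[1,[0.03,0,0],0],[1,[0,0,0],0],[1,[0,0,0],0],[1,[0,0,0],0],[1,[0,0,0],0],[1,[0,0,0],0],[1,[0,0,0],0]]'; python3 -m inch '[[1,[0.03,0,0],0],[1,[0.03,0,0],0],[1,[0,0,0],0],[1,[0,0,0],0],[1,[0,0,0],0],[1,[0,0,0],0],[1,[0,0,0],0],[1,[0,0,0],0]]'
```

```text
time_s: 40.75
position: [0.534, -0.1765, 0.2507]
tool_rot: [[0.001, 0.383, -0.924], [-0.0, -0.924, -0.383], [-1.0, 0.0, -0.001]]
ft_force: [-3.9, 1.6, 10.6]
grip_width: 0.0001
time_s: 41.42
position: [0.534, -0.1764, 0.2495]
tool_rot: [[0.001, 0.383, -0.924], [-0.0, -0.924, -0.383], [-1.0, 0.001, -0.001]]
ft_force: [-4.3, 3.1, 15.9]
grip_width: -0.0003
```

```bash
python3 -m inch '[[1,[-0.1,0,0],0],[1,[-0.3,0,0],0],[1,[-0.8,0,0],0],[1,[-1,-0.5,0],0],[1,[-1,-0.8,0],0],[1,[-1,-1,0],0],[1,[0,-1,0],0],[1,[0,0,0],0]]'; python3 - <<'E'
from h import *
s=st();im=optics.get_image("wrist")[:,:,::-1]
cv2.imwrite("pics/w13.png",im)
cv2.imwrite("pics/c13.png",cv2.resize(im[0:200,200:360],None,fx=3,fy=3,interpolation=cv2.INTER_CUBIC))
cv2.imwrite("pics/top1.png",optics.get_image("top")[:,:,::-1])
E
```

```text
time_s: 42.08
position: [0.4946, -0.0822, 0.3752]
tool_rot: [[0.002, 0.386, -0.923], [0.0, -0.923, -0.386], [-1.0, 0.001, -0.002]]
ft_force: [0.8, -0.6, -0.4]
grip_width: 0.0
t 42.08 pos [ 0.4946 -0.0822  0.3752] F [ 0.8 -0.6 -0.4] T [-0.   -0.01  0.06] w 0.0 zax [-0.9226 -0.3858 -0.0022] q6 134.3
```

View pics/c13.png

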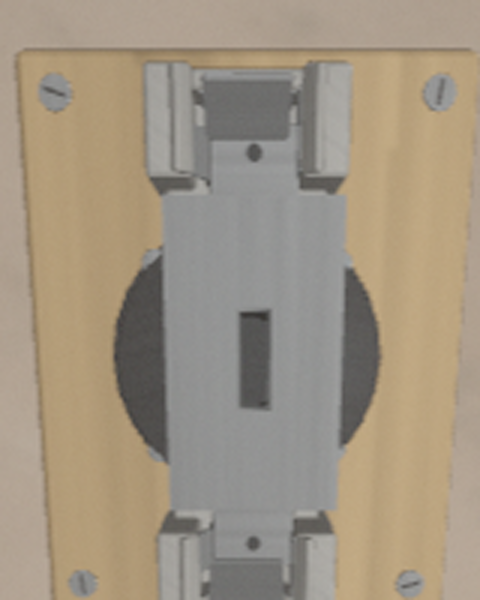

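View pics/top1.png

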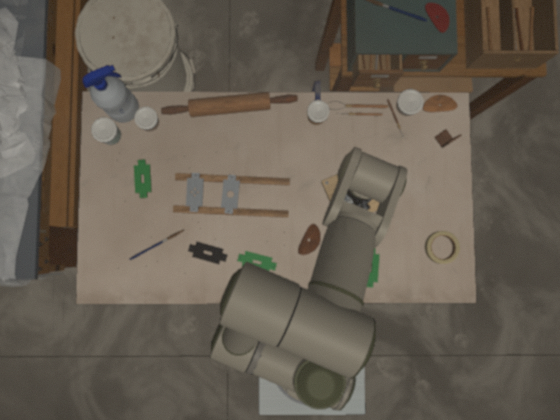

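The die lies flat, both nibs cover the ear ends (at about rows 138 and 560 of the crop), the other two dies haven't moved, and the arm is clear. Handing in.

```bash
python3 -c "
from rig import env
print(env.close_job(), env.observe()['time_s'])"
```

```text
the job is handed in; nothing more can be done
the job is handed in; nothing more can be done
```

The strap die is fitted to the extruder mouth and the job was handed in at about 42 s. I let it down onto both ramps, released it, then pressed the far end home and after it the near end with shut fingers. The highest contact force in any end-of-move reading was about 24 N, on the near end; the force is not read between those.

**What the last checks showed:**
- **Flat:** both ends touch at the same height, 0.2543 m by TCP within about 0.2 mm.
- **Clips:** in the wrist pictures both clip nibs are at rest and over the ears.
- **Surroundings:** the round and coil dies lie where they were, and the robot was touching nothing (force about 0 N).

**What was less clear:**
- **Near clip:** I felt no sharp click at the near end's last few millimetres, so that clip is judged from the picture and the probed height.
- **Overlap:** it looked uneven, about 1.5 mm near and 3.8 mm far, which fits the die sitting to one side within its play.
- **Extra press:** I pressed the far end once more, to about 16 N, as a precaution.

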